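# Block the bench presses with their gauge blades and clear the bench into the drawer

## Task

Close the craft bench down for the night: each of the three bench presses must be blocked with its own gauge blade, but you cannot tell by looking which gap takes which, so hold each blade by its grip, slide it flat and nose first under a press from the front and feel whether it runs in or butts, until every press has one blade pushed right through with its nose showing beyond the far side of the platen. Put whatever is lying out of the petal mould, bead tin and brush into the open drawer and push the drawer fully shut; leave the phone, mug and jar where they are.

Things in the scene. Friction and masses are not known exactly. Their poses are not given: they have to be found in the camera images.
- blade_thin_grip (a point): yellow upright grip of the thin gauge blade, a flat bar 160 mm long, 30 wide, 4 thick, 0.16 kg, lying on the bench. The grip block, 36 mm along the blade and 20 wide, reaches 56 mm above the bar's underside, its middle 23 mm from the tail end. Point: in the grip's middle, 36 mm above the bar's underside, where it is pinched across its 20 mm. x to the nose, z up.
- blade_thin_nose (a point): middle of the nose end face of the thin (4 mm) blade, half-way through its thickness, 137 mm ahead (+x) of its grip point. Same axes. The bar reaches 119 mm out in front of the grip block.
- blade_mid_grip (a point): blue upright grip of the mid gauge blade, a flat bar 160 mm long, 30 wide, 8 thick, 0.16 kg, lying on the bench. The grip block, 36 mm along the blade and 20 wide, reaches 56 mm above the bar's underside, its middle 23 mm from the tail end. Point: in the grip's middle, 36 mm above the bar's underside, where it is pinched across its 20 mm. x to the nose, z up.
- blade_mid_nose (a point): middle of the nose end face of the mid (8 mm) blade, half-way through its thickness, 137 mm ahead (+x) of its grip point. Same axes. The bar reaches 119 mm out in front of the grip block.
- blade_thick_grip (a point): red upright grip of the thick gauge blade, a flat bar 160 mm long, 30 wide, 12 thick, 0.16 kg, lying on the bench. The grip block, 36 mm along the blade and 20 wide, reaches 56 mm above the bar's underside, its middle 23 mm from the tail end. Point: in the grip's middle, 36 mm above the bar's underside, where it is pinched across its 20 mm. x to the nose, z up.
- blade_thick_nose (a point): middle of the nose end face of the thick (12 mm) blade, half-way through its thickness, 137 mm ahead (+x) of its grip point. Same axes. The bar reaches 119 mm out in front of the grip block.
- press_1: green bench press, fixed, yaw 0: two posts 50 mm deep (x), 50 high, 14 wide, 50 apart inside (y); between them a rigid steel platen 50 x 50, top at 45 mm (knob to 67), over the bare bench. The gap under it is open to front (-x) and back. One press has a 6, one a 10, one a 14 mm gap, not known which; a too thick blade butts on the platen. Origin on the bench under the platen's middle.
- press_2: green bench press, fixed, yaw 0: two posts 50 mm deep (x), 50 high, 14 wide, 50 apart inside (y); between them a rigid steel platen 50 x 50, top at 45 mm (knob to 67), over the bare bench. The gap under it is open to front (-x) and back. One press has a 6, one a 10, one a 14 mm gap, not known which; a too thick blade butts on the platen. Origin on the bench under the platen's middle.
- press_3: green bench press, fixed, yaw 0: two posts 50 mm deep (x), 50 high, 14 wide, 50 apart inside (y); between them a rigid steel platen 50 x 50, top at 45 mm (knob to 67), over the bare bench. The gap under it is open to front (-x) and back. One press has a 6, one a 10, one a 14 mm gap, not known which; a too thick blade butts on the platen. Origin on the bench under the platen's middle.
- mould_mid (a point): dark wooden petal mould, a block 90 x 34 x 32 mm, 0.12 kg, lying on the bench. Point at its centre; x along its length, z up. May be absent (None).
- tin_mid (a point): red bead tin with a brass band, 80 x 34 x 34 mm, 0.10 kg, lying on the bench. Point at its centre; x along its length, z up. May be absent (None).
- brush_mid (a point): velvet brush: pale wooden back 100 x 34 x 18 mm on a black stiff block 90 x 30 x 16, 34 mm high in all, 0.09 kg, lying on the bench. Point at its centre; x along its length, z up. May be absent (None).
- drawer (a joint): how far the drawer is pulled out (m): 0 shut, at most about 0.165. It slides freely (about 1 N plus light damping) and stays where it is left; pushing its handle or front away from the robot shuts it.
- drawer_floor (a point): point on the drawer's inner floor, mid-width, at the foot of the front wall's inner face, 22 mm above the bench; moves with the drawer. x into the unit (shutting), y left, z up. Inside 195 mm (x = 0 to 0.195) by 238 (y); walls 56 high, front panel 65. The fixed wooden unit, 280 wide, 100 high, covers the rear: pulled out by d (m), the drawer is open from above for x = 0 to about d - 0.006.
- drawer_handle (a point): middle of the brass bar handle of the drawer, 120 mm long along y, 11 mm thick, 35 mm out from the front panel, 62 mm above the bench.
- phone_mid (a point): black phone 150 x 74 x 9 mm lying on the bench; its centre. Leave alone.
- mug_mid (a point): white mug, 76 mm across and 90 high, its centre. Leave alone.
- jar_mid (a point): amber jar, 64 mm across and 90 high, its centre. Leave alone.

How it is judged (in metres and radians):
At the end, for the whole second after the job is handed in: Each press has one blade under its platen, entered from the front and lying on the bench, nose at least 3 mm out beyond the platen's far edge; every mould, tin or brush that was out lies inside the drawer; the drawer is shut to within 8 mm (((x of blade_thin_nose in the frame of press_1 between 0.028 and 0.11 m and y of blade_thin_nose in the frame of press_1 between -0.03 and 0.03 m and z of blade_thin_nose in the frame of press_1 below 0.02 m and x of blade_thin_grip in the frame of press_1 below -0.03 m and y of blade_thin_grip in the frame of press_1 between -0.045 and 0.045 m) or (x of blade_thin_nose in the frame of press_2 between 0.028 and 0.11 m and y of blade_thin_nose in the frame of press_2 between -0.03 and 0.03 m and z of blade_thin_nose in the frame of press_2 below 0.02 m and x of blade_thin_grip in the frame of press_2 below -0.03 m and y of blade_thin_grip in the frame of press_2 between -0.045 and 0.045 m) or (x of blade_thin_nose in the frame of press_3 between 0.028 and 0.11 m and y of blade_thin_nose in the frame of press_3 between -0.03 and 0.03 m and z of blade_thin_nose in the frame of press_3 below 0.02 m and x of blade_thin_grip in the frame of press_3 below -0.03 m and y of blade_thin_grip in the frame of press_3 between -0.045 and 0.045 m)) and ((x of blade_mid_nose in the frame of press_1 between 0.028 and 0.11 m and y of blade_mid_nose in the frame of press_1 between -0.03 and 0.03 m and z of blade_mid_nose in the frame of press_1 below 0.02 m and x of blade_mid_grip in the frame of press_1 below -0.03 m and y of blade_mid_grip in the frame of press_1 between -0.045 and 0.045 m) or (x of blade_mid_nose in the frame of press_2 between 0.028 and 0.11 m and y of blade_mid_nose in the frame of press_2 between -0.03 and 0.03 m and z of blade_mid_nose in the frame of press_2 below 0.02 m and x of blade_mid_grip in the frame of press_2 below -0.03 m and y of blade_mid_grip in the frame of press_2 between -0.045 and 0.045 m) or (x of blade_mid_nose in the frame of press_3 between 0.028 and 0.11 m and y of blade_mid_nose in the frame of press_3 between -0.03 and 0.03 m and z of blade_mid_nose in the frame of press_3 below 0.02 m and x of blade_mid_grip in the frame of press_3 below -0.03 m and y of blade_mid_grip in the frame of press_3 between -0.045 and 0.045 m)) and ((x of blade_thick_nose in the frame of press_1 between 0.028 and 0.11 m and y of blade_thick_nose in the frame of press_1 between -0.03 and 0.03 m and z of blade_thick_nose in the frame of press_1 below 0.02 m and x of blade_thick_grip in the frame of press_1 below -0.03 m and y of blade_thick_grip in the frame of press_1 between -0.045 and 0.045 m) or (x of blade_thick_nose in the frame of press_2 between 0.028 and 0.11 m and y of blade_thick_nose in the frame of press_2 between -0.03 and 0.03 m and z of blade_thick_nose in the frame of press_2 below 0.02 m and x of blade_thick_grip in the frame of press_2 below -0.03 m and y of blade_thick_grip in the frame of press_2 between -0.045 and 0.045 m) or (x of blade_thick_nose in the frame of press_3 between 0.028 and 0.11 m and y of blade_thick_nose in the frame of press_3 between -0.03 and 0.03 m and z of blade_thick_nose in the frame of press_3 below 0.02 m and x of blade_thick_grip in the frame of press_3 below -0.03 m and y of blade_thick_grip in the frame of press_3 between -0.045 and 0.045 m)) and x of mould_mid in the frame of drawer_floor between 0 and 0.195 m and y of mould_mid in the frame of drawer_floor between -0.12 and 0.12 m and z of mould_mid in the frame of drawer_floor between 0 and 0.055 m and x of tin_mid in the frame of drawer_floor between 0 and 0.195 m and y of tin_mid in the frame of drawer_floor between -0.12 and 0.12 m and z of tin_mid in the frame of drawer_floor between 0 and 0.055 m and x of brush_mid in the frame of drawer_floor between 0 and 0.195 m and y of brush_mid in the frame of drawer_floor between -0.12 and 0.12 m and z of brush_mid in the frame of drawer_floor between 0 and 0.055 m and value of joint drawer below 0.008 m); the robot touches nothing.
It fails at once if the phone is shifted by more than 30 mm (distance of phone_mid from where it was at the start of the episode above 0.03 m).
It fails at once if the mug is shifted by more than 30 mm (distance of mug_mid from where it was at the start of the episode above 0.03 m).
It fails at once if the jar is shifted by more than 30 mm (distance of jar_mid from where it was at the start of the episode above 0.03 m).
Of mould, tin, brush only 2 to 3 are there at a start; the rules pass over those that are not, and their reading is None.
At some moment in a run one of mould, tin, brush may be knocked a few centimetres aside while the robot is not near it.
It also fails if it takes over 210 s, if anything falls off the work surface, if the arm or the gripper's body presses on something with over 40 N, if the wrist force passes 120 N, or if a joint passes its speed limit or range.

## Robot

A 7-joint arm with a two-finger parallel gripper is mounted at the origin on the work surface. World frame = base frame: x ahead of the robot, y to its left, z up, the work surface at z = 0. Lengths are in m, angles in degrees, forces in N, time in s.
With the tool pointing down it reaches from about 0.425 to 0.8 m from the base axis. Payload 8.3 kg.
Tool frame: the origin (TCP) lies midway between the tips of the shut fingers; the grasp point (between the pads) lies 19 mm behind it; x points along the fingers, y is the direction in which the jaws open and shut, and the axes are right-handed (so a half turn about x gives the same grasp; the last joint's range is limited). The gripper opens to 85 mm and grips with 20 to 120 N. Pads are 22 mm wide; open, the fingers measure 114 mm over their backs; the gripper's body (76 mm by 85 mm) begins 54 mm behind the grasp point. The pads swing forward as they close: fully open they stand 13 mm farther back than shut.
Start: joints at [64.865, 21.967, 0.94, 78.501, -0.361, 79.538, -2.664], TCP at [0.229, -0.581, 0.231] pointing down, gripper open.
Joint ranges: [-169.22, 169.22], [-14.56, 117.87], [-87.37, 89.26], [10.42, 133.3], [-82.24, 262.24], [0.94, 117.77], [-172.7, 172.7]. Speed limits (degrees/s): [136.94, 136.94, 172.46, 172.46, 180, 180, 180].

## Interface

Orientations are given as [roll, pitch, yaw] about the fixed x, y, z axes, in that order (R = Rz(yaw) Ry(pitch) Rx(roll)).
In Python, from rig import * gives the robot as it stands.
- The arm moves only by the tool step_arm, never from a script. Its argument "targets" is a list of rows, each a list of 3 entries, a list of its own where there are three numbers: the shift along the tool's x, y, z in mm, then the turn about the tool's x in degrees, then the finger opening in mm, from 0 to 85.4. A call has 1 to 5 rows; each row is the pose to reach, as a shift and turn from the pose commanded when the call began, along the tool's axes at that moment; what a row does not reach only later rows make up. A row lasts 1/8 s, in which the tool goes at most 62.5 mm and 10.7 degrees, less where a joint would pass 70% of its speed; a pose out of reach is approached as far as the arm can. A call with a gripper value outside its range is refused whole. The fingers move at their own pace and stop on an object; the grip force is fixed at half the most. Time passes only in rows, so rows that repeat a pose let the fingers close. It gives the time, the measured TCP pose, the force and the opening at its end, in the units of the state.
- read_state(): the state, without advancing time (a new reading comes with each control period).
- grab_frame(name): name is "scene" or "top" or "wrist"; returns a dict with "pixels" (384x512x3 uint8, red, green, blue), "range_z" (384x512 float32, m along the optical axis (not along the pixel's ray), 0 where there is no reading), "mtx" (3x3 intrinsics, pixels), "dist" ([k1, k2, p1, p2, k3] as OpenCV has them; the pictures are not rectified), "R" (3x3) and "t" (3): a world point X has camera coordinates R X + t. Camera axes: x right, y down, z forward; pixel columns grow to the right and rows downward; lengths in m; the calibration is good to about 2 mm. A picture is of the moment at which its call begins.
- sign_off(): hands the job in, once; it reports no verdict.
The state is a dict: "time_s": time; "joint_positions": joint angles; "dq": joint speeds; "joint_torque": joint torques, N m; "tool_pos": TCP position; "orientation": TCP orientation; "force": force on the tool from outside, world axes, zero at the start; "wrist_torque": the same for the moment, N m; "opening": finger opening in m.
Only numpy, scipy, OpenCV 4.12 (cv2) and the standard library are available. Lean on these libraries where they do the work, as an engineer would, in place of code of your own. Each camera call takes 0.05 s, during which the arm holds its last target. There are 200 camera calls.

## Working session

There is one attempt and no reset: what is moved stays moved. The work goes in short steps, Python scripts to look and compute and a tool call to move; the robot and the scene stay as the last step left them, time stands still between calls to the robot, and variables do not carry over. Pictures are saved under pics/ and viewed, about 12 in all and at most 16, crops included, and the job is handed in when it is done.

Besides the shell and the picture viewer there is one more tool, called after "Call:" by a JSON object that holds its "method" and its "body", one argument or row to a line. step_arm: Moves the arm, as the interface text tells. Its arguments: {"type":"object","properties":{"targets":{"type":"array"}},"required":["targets"]}

```bash
ls; mkdir -p pics; cat > h.py <<'E'
from rig import *
import numpy as np, cv2
def save(f,n): cv2.imwrite(f'pics/{n}.png',f['pixels'][...,::-1])
def cloud(f):
    h,w=f['range_z'].shape; u,v=np.meshgrid(np.arange(w),np.arange(h))
    p=cv2.undistortPoints(np.stack([u,v],-1).reshape(-1,1,2).astype(float),f['mtx'],np.array(f['dist'])).reshape(h,w,2)
    z=f['range_z'][...,None]; c=np.concatenate([p*z,z],-1)
    return (c-np.array(f['t']))@np.array(f['R'])
E
python3 - <<'E'
from h import *
s=read_state(); print({k:np.round(v,3) for k,v in s.items()})
a=grab_frame('scene');b=grab_frame('top')
save(a,'s1');save(b,'t1')
for f in(a,b): print(np.array(f['R']).round(2).tolist(),np.array(f['t']).round(3), f['mtx'][0][0])
import pickle;pickle.dump((a,b),open('f1.pkl','wb'))
E
```

```text
pics
{'time_s': np.float64(0.0), 'joint_positions': array([64.865, 22.015,  0.939, 78.563, -0.361, 79.538, -2.662]), 'dq': array([ 0.001, -0.028, -0.038, -0.011,  0.026, -0.016,  0.038]), 'joint_torque': array([-0.0000e+00, -6.2759e+01,  8.4500e-01, -3.7183e+01,  1.7000e-02,
        1.4000e-02,  0.0000e+00]), 'tool_pos': array([ 0.229, -0.581,  0.23 ]), 'orientation': array([-88.994,  89.887, 112.542]), 'force': array([0.727, 0.324, 0.65 ]), 'wrist_torque': array([0.026, 0.003, 0.044]), 'opening': np.float64(0.086)}
[[-0.25, 0.97, -0.01], [0.52, 0.12, -0.85], [-0.82, -0.22, -0.53]] [ 0.133 -0.252  1.683] 463.3057385891007
[[0.03, -1.0, 0.0], [-0.99, -0.03, -0.12], [0.12, -0.0, -0.99]] [-0.004  0.57   1.113] 447.0455445518935
```

View pics/s1.png

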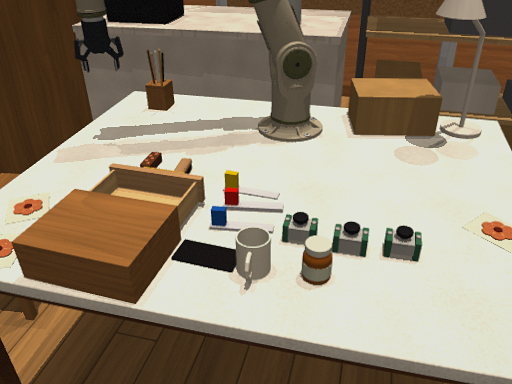

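View pics/t1.png

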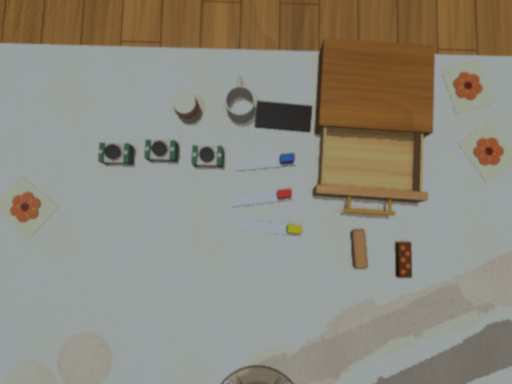

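The top view shows the blades with grips at right (blue (287,158), red (284,194), yellow (294,229)) and noses pointing to +y. The presses are at (116,152), (161,150) and (207,155). The drawer is open, with the brush at (359,248) and a dark, dotted block at (403,259). The phone, mug and jar are behind.

```bash
cat >> h.py <<'E'
def rect(P): # P Nx2 world -> centre, size, angle of long axis
    (c,s,a)=cv2.minAreaRect((P*1000).astype(np.float32))
    if s[0]<s[1]: s=s[::-1];a+=90
    return np.round(c,1),np.round(s,1),round((a+90)%180-90,1)
def masks(f):
    hsv=cv2.cvtColor(f['pixels'],cv2.COLOR_RGB2HSV).astype(int);H,S,V=[hsv[...,i] for i in range(3)]
    return dict(blue=(abs(H-110)<12)&(S>150)&(V>60),red=((H<5)|(H>174))&(S>190)&(V>110),yellow=(abs(H-29)<6)&(S>180)&(V>100),
      green=(abs(H-75)<20)&(S>80))
E
python3 - <<'E'
from h import *
import pickle;a,b=pickle.load(open('f1.pkl','rb'))
P=cloud(b)
print('table z',np.median(P[300,100:200,2]), P[250,200])
for k,m in masks(b).items():
    n,l,st,ce=cv2.connectedComponentsWithStats(m.astype(np.uint8))
    for i in range(1,n):
        if st[i,4]>25:
            Q=P[l==i]; print(k,st[i],rect(Q[:,:2]),'z',np.percentile(Q[:,2],[5,50,95]).round(3))
z=P[...,2]
m=((z>0.012)&(P[...,0]>0.3)&(P[...,0]<0.9)).astype(np.uint8)
n,l,st,ce=cv2.connectedComponentsWithStats(m)
for i in range(1,n):
    if st[i,4]>40:
        Q=P[l==i]; t=np.percentile(Q[:,2],90); T=Q[Q[:,2]>t-0.008]
        print('blob',st[i],rect(Q[:,:2]),'top',t.round(3),rect(T[:,:2]))
# blades
for r in [(225,140,295,180),(225,180,295,212),(225,212,305,245)]:
    u0,v0,u1,v1=r; Q=P[v0:v1,u0:u1].reshape(-1,3); T=Q[Q[:,2]>0.0025]; print('blade',len(T),rect(T[:,:2]),np.percentile(T[:,2],[10,50]))
    g=b['pixels'][v0:v1,u0:u1].max(-1)
cv2.imwrite('pics/t1z.png',cv2.resize(b['pixels'][120:280,80:440,::-1],None,fx=2.2,fy=2.2,interpolation=cv2.INTER_CUBIC))
E
```

```text
table z 0.0013506755948966987 [ 3.99811712e-01  1.58507131e-01 -3.77518096e-04]
blue [281 154  13   8  79] (array([639. , -59.1]), array([30.8, 15.1]), -81.1) z [0.049 0.057 0.06 ]
yellow [288 226  13   7  75] (array([458.6, -80.1]), array([30.7, 14. ]), 84.1) z [0.053 0.057 0.059]
green [171 152   5   8  31] (array([639.9, 232.5]), array([19. ,  8.5]), 3.0) z [0.04  0.05  0.052]
green [124 154   5   9  31] (array([628.3, 349.9]), array([19.7,  9.8]), -1.6) z [0.047 0.051 0.055]
green [218 158   4   7  28] (array([626.7, 111.7]), array([16.4,  8.1]), 1.5) z [0.048 0.052 0.055]
blob [  313    53   122   162 16440] (array([ 664.1, -205.3]), array([484.3, 415.3]), -2.0) top 0.103 (array([ 656.1, -229.5]), array([580.5, 315.3]), -18.1)
blob [225  76  30  47 669] (array([638.7,  57.9]), array([423. ,  74.2]), 2.8) top 0.091 (array([621.4,  56.5]), array([388.3,  73. ]), 2.8)
blob [173  91  28  32 658] (array([605., 127.]), array([417. ,  62.8]), 25.0) top 0.093 (array([609.7, 116.4]), array([418.2,  54.6]), 28.8)
blob [144 139  34  22 697] (array([572. , 145.3]), array([383.7,  82.7]), 55
[... 646 characters left out ...]
86 224  16  10 132] (array([453.1, -42.8]), array([113.8,  26.6]), -79.0) top 0.059 (array([453.3, -42.6]), array([114. ,  25.4]), -78.2)
blob [351 228  17  41 551] (array([ 411.7, -129. ]), array([278.1,  98.2]), -88.5) top 0.037 (array([ 407.5, -128.3]), array([274.5,  98.6]), -86.4)
blob [395 241  17  37 560] (array([ 388. , -185.2]), array([389.8,  90.1]), -88.9) top 0.036 (array([ 388. , -184.8]), array([389.1,  90.1]), -88.9)
blade 1279 (array([562.1,   7.8]), array([265.5, 184.4]), 1.5) [0.00294926 0.00682092]
blade 1099 (array([508.2,   6.5]), array([182.3, 157.6]), -88.5) [0.00309786 0.0118089 ]
blade 1142 (array([461.1,  -7.8]), array([206.9,  83.1]), -88.5) [0.0028221  0.00451176]
```

View pics/t1z.png

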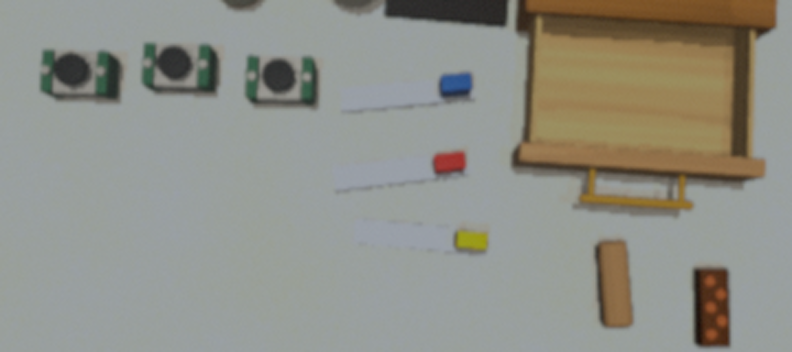

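```bash
cat >> h.py <<'E'
def blobs(f,P,lo,hi,box,minpx=40):
    z=P[...,2]; x0,x1,y0,y1=box
    m=((f['range_z']>0.05)&(z>lo)&(z<hi)&(P[...,0]>x0)&(P[...,0]<x1)&(P[...,1]>y0)&(P[...,1]<y1)).astype(np.uint8)
    n,l,st,ce=cv2.connectedComponentsWithStats(m)
    for i in range(1,n):
        if st[i,4]>=minpx:
            Q=P[l==i]; print('blob',st[i],*rect(Q[:,:2]),'mean',(Q[:,:2].mean(0)*1000).round(1),'z',np.percentile(Q[:,2],[5,50,95]).round(4))
E
python3 - <<'E'
from h import *
import pickle;a,b=pickle.load(open('f1.pkl','rb'))
P=cloud(b)
print('grips');blobs(b,P,0.045,0.062,(.3,.72,-.12,.45),30)
print('press');blobs(b,P,0.03,0.08,(.5,.72,.06,.45))
print('items');blobs(b,P,0.02,0.05,(.2,.50,-.3,-.08))
print('handle/drawer');blobs(b,P,0.05,0.12,(.4,.9,-.4,-.08));blobs(b,P,0.09,0.12,(.4,1,-.4,-.08));blobs(b,P,0.015,0.03,(.52,.9,-.4,-.08))
print('mug etc');blobs(b,P,0.08,0.1,(.65,.9,0.,.3));blobs(b,P,0.006,0.05,(.68,.9,-.15,0.))
# blade bars: pixels slightly bluish vs bench?
print(b['pixels'][160,250],b['pixels'][170,250],b['pixels'][198,255],b['pixels'][210,255],b['pixels'][228,265])
print('bars');blobs(b,P,0.0025,0.02,(.4,.68,-.07,.12),150)
s=read_state();from scipy.spatial.transform import Rotation as R
print(R.from_euler('xyz',s['orientation'],degrees=True).as_matrix().round(3))
E
```

```text
grips
blob [144 139  32  20 359] [655.1 266.7] [78.9 50.8] 89.3 mean [653.1 265.8] z [0.0454 0.0495 0.0554]
blob [ 98 142  33  21 381] [643.7 383.6] [79.9 50.4] 89.6 mean [641.7 380.9] z [0.0454 0.0494 0.0559]
blob [191 145  32  20 351] [643.4 145.6] [78.2 50.6] -89.8 mean [641.9 144.8] z [0.0453 0.0493 0.056 ]
blob [280 153  15   9 118] [641.7 -59.5] [36.  20.2] -85.2 mean [640.6 -58.9] z [0.0501 0.0566 0.06  ]
blob [277 188  15  10 118] [549.6 -53.5] [35.6 20. ] -81.2 mean [549.2 -53.4] z [0.0522 0.0563 0.0595]
blob [287 224  15   9 120] [461.2 -80.3] [35.2 19.9] 89.2 mean [460.7 -80.3] z [0.0521 0.0564 0.0596]
press
blob [144 139  33  22 644] [655.3 266.5] [79.4 50.9] 89.8 mean [652.5 264.1] z [0.0381 0.0502 0.0696]
blob [ 98 142  34  21 653] [643.4 383.6] [79.9 50.6] 89.2 mean [641.3 380. ] z [0.0392 0.0506 0.0701]
blob [191 145  32  21 632] [643.2 145.6] [78.3 51.1] -89.8 mean [640.6 144.4] z [0.0409 0.0502 0.0701]
items
blob [351 229  17  40 542] [ 414.9 -248.7] [99.4 35.3] 4.5 mean [ 414.9 -247.3] z [0.0285 0.0341 0.0379]
handle/drawer
blob [  314    53   114   162 10099] [ 70
[... 594 characters left out ...]
0.086  0.0909 0.0944]
blob [314  63   8  82 182] [ 789.4 -141.7] [217.4  15.7] -0.5 mean [ 778.2 -139.1] z [0.0072 0.0276 0.0472]
blob [ 265  100   47   32 1221] [761.9 -62.2] [129.3  77.1] 85.0 mean [760.5 -62.3] z [0.0071 0.0105 0.0141]
[153 159 167] [139 145 143] [153 160 167] [154 159 157] [153 159 167]
bars
blob [223 149  67  30 693] [627.3  22.3] [178.8  73.2] 80.9 mean [631.8  21.5] z [0.003  0.0084 0.0126]
blob [228 181  62  42 732] [533.8   9.4] [156.1  87.1] -75.6 mean [538.7  18.1] z [0.0029 0.0122 0.0165]
blob [238 217  51  24 538] [460.   -3.6] [128.5  57.5] -85.0 mean [464.1  -4.1] z [0.0028 0.005  0.009 ]
[[-0.001  0.367 -0.93 ]
 [ 0.002 -0.93  -0.367]
 [-1.    -0.002  0.   ]]
```

```bash
cat >> h.py <<'E'
from scipy.spatial.transform import Rotation as Rot
def pose():
    s=read_state(); M=Rot.from_euler('xyz',s['orientation'],degrees=True).as_matrix()
    return s,M
def to(x,y,z,psi,cur=None):
    "shift mm/turn deg to bring TCP to x,y,z (m) with jaw axis at angle psi; returns new (pos,psi)"
    if cur is None:
        s,M=pose(); p=np.array(s['tool_pos']); c=np.degrees(np.arctan2(M[1,1],M[0,1]))
    else: p,c=cur
    d=(np.array([x,y,z])-p)*1000; a=np.radians(c); C,S=np.cos(a),np.sin(a)
    print('shift',np.round([-d[2],d[0]*C+d[1]*S,d[0]*S-d[1]*C],1),'turn',round((c-psi+180)%360-180,1),'from',p.round(4),round(c,1))
    return np.array([x,y,z]),psi
E
python3 - <<'E'
from h import *
import pickle;a,b=pickle.load(open('f1.pkl','rb'))
P=cloud(b);blobs(b,P,0.02,0.05,(.2,.47,-.5,-.08))
px=b['pixels'].astype(int); m=((px[...,2]-px[...,0]>9)&(b['range_z']>0)).astype(np.uint8); m[:130]=0
n,l,st,ce=cv2.connectedComponentsWithStats(m)
for i in range(1,n):
    if st[i,4]>150: Q=P[l==i];print(st[i],rect(Q[:,:2]),Q.mean(0))
c=to(.415,-.249,.10,-90+4.5)
E
```

```text
blob [351 229  17  40 542] [ 414.9 -248.7] [99.4 35.3] 4.5 mean [ 414.9 -247.3] z [0.0285 0.0341 0.0379]
blob [396 241  16  37 526] [ 391.5 -362.2] [90.  35.4] 1.5 mean [ 391.7 -360.6] z [0.0257 0.0326 0.0363]
[235 152  60  19 621] (array([635.5,  -4.2]), array([160.9,  34.9]), -79.1) [ 0.63351242 -0.00319141  0.01901513]
[231 190  47  16 474] (array([538.1,  22.3]), array([118.6,  29.5]), -81.6) [0.53738675 0.02383422 0.01305128]
[241 220  45  14 464] (array([464.4,  -3.6]), array([116.5,  29.6]), 87.0) [ 0.46474639 -0.00085572  0.00492676]
shift [ 130.4 -240.6 -294.6] turn 17.0 from [ 0.2293 -0.5809  0.2304] -68.5
```

Call:
{"method": "step_arm", "body": {
  "targets": [
    [[30, -160, -200], 0, 60],
    [[30, -160, -200], 0, 60],
    [[30, -160, -200], 0, 60],
    [[30, -160, -200], 0, 60],
    [[30, -160, -200], 0, 60]
  ]
}}

```text
time_s: 0.72
tool_pos: [0.3594, -0.3541, 0.2007]
orientation: [-112.5, 89.9, 89.5]
force: [-1.2, -0.6, -0.0]
opening: 0.0597
```

Call:
{"method": "step_arm", "body": {
  "targets": [
    [[40, -81, -95], 10, 60],
    [[100, -81, -95], 17, 60],
    [[100, -81, -95], 17, 60],
    [[100, -81, -95], 17, 60],
    [[100, -81, -95], 17, 60]
  ]
}}

```text
time_s: 1.35
tool_pos: [0.4151, -0.2503, 0.1017]
orientation: [88.5, 90.0, -87.1]
force: [-0.3, 0.0, 0.3]
opening: 0.0601
```

```bash
python3 - <<'E'
from h import *
b=grab_frame('top');P=cloud(b);blobs(b,P,0.02,0.05,(.2,.47,-.5,-.08))
f=grab_frame('wrist');save(f,'w1');print(read_state()['time_s'])
c=to(.415,-.249,.008,-85.5)
E
```

```text
blob [351 229  15  16 192] [ 445.9 -245.6] [38.3 33.9] 7.4 mean [ 446.6 -244. ] z [0.0291 0.0343 0.0378]
blob [353 256  15  13 160] [ 381.1 -251.3] [35.6 30.2] -88.8 mean [ 380.3 -249.1] z [0.0287 0.0344 0.038 ]
1.45
shift [94.4 -1.8  0.3] turn -0.1 from [ 0.4154 -0.2508  0.1024] -85.6
```

View pics/w1.png

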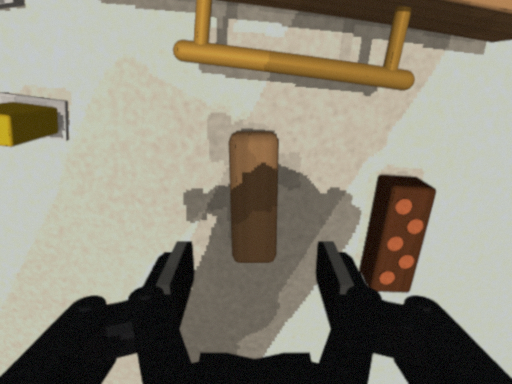

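The wrist view shows the brush centred under the open jaws at (254,195), the mould at (400,235), and the handle above.

Call:
{"method": "step_arm", "body": {
  "targets": [
    [[50, -2, 0], 0, 60],
    [[85, -2, 0], 0, 60],
    [[94, -2, 0], 0, 60],
    [[94, -2, 0], 0, 60],
    [[94, -2, 0], 0, 20]
  ]
}}

```text
time_s: 2.08
tool_pos: [0.4164, -0.2478, 0.009]
orientation: [145.0, 89.8, -30.5]
force: [0.1, -0.6, -0.4]
opening: 0.0427
```

Call:
{"method": "step_arm", "body": {
  "targets": [
    [[0, 0, 0], 0, 20],
    [[0, 0, 0], 0, 20],
    [[0, 0, 0], 0, 20],
    [[0, 0, 0], 0, 20],
    [[-30, 0, 0], 0, 20]
  ]
}}

```text
time_s: 2.7
tool_pos: [0.4142, -0.2464, 0.0371]
orientation: [-35.8, 89.9, 148.8]
force: [-0.1, -0.2, 0.3]
opening: 0.0331
```

Call:
{"method": "step_arm", "body": {
  "targets": [
    [[-50, 0, 0], 0, 20],
    [[-90, 0, 0], 0, 20],
    [[-95, 0, 0], 0, 20],
    [[-95, 0, 0], 0, 20],
    [[-95, 0, 0], 0, 20]
  ]
}}

```text
time_s: 3.32
tool_pos: [0.4144, -0.2465, 0.1311]
orientation: [-36.6, 89.9, 147.9]
force: [0.0, 0.2, -1.5]
opening: 0.033
```

```bash
python3 - <<'E'
from h import *
c=to(.64,-.22,.14,-92.5); c=to(.64,-.22,.033,-92.5,c)
E
```

```text
shift [  -8.9   -8.6 -227. ] turn 7.0 from [ 0.4144 -0.2465  0.1311] -85.5
shift [107.  -0.   0.] turn 0.0 from [ 0.64 -0.22  0.14] -92.5
```

Call:
{"method": "step_arm", "body": {
  "targets": [
    [[-9, -2, -60], 0, 20],
    [[-9, -4, -120], 0, 20],
    [[-9, -9, -180], 3, 20],
    [[-9, -9, -227], 7, 20],
    [[-9, -9, -227], 7, 20]
  ]
}}

```text
time_s: 3.95
tool_pos: [0.6426, -0.217, 0.1375]
orientation: [-42.9, 89.7, 134.8]
force: [-0.1, 0.3, -1.6]
opening: 0.033
```

Call:
{"method": "step_arm", "body": {
  "targets": [
    [[0, 0, 0], 0, 20],
    [[50, 0, 0], 0, 20],
    [[90, 0, 0], 0, 20],
    [[105, 0, 0], 0, 20],
    [[105, 0, 0], 0, 20]
  ]
}}

```text
time_s: 4.58
tool_pos: [0.6398, -0.2205, 0.0361]
orientation: [-5.2, 89.9, 172.3]
force: [0.5, -0.5, -0.9]
opening: 0.0328
```

Call:
{"method": "step_arm", "body": {
  "targets": [
    [[1, 0, 0], 0, 55],
    [[1, 0, 0], 0, 55],
    [[1, 0, 0], 0, 55],
    [[-50, 0, 0], 0, 55],
    [[-107, 0, 0], 0, 55]
  ]
}}

```text
time_s: 5.2
tool_pos: [0.6401, -0.2197, 0.1439]
orientation: [-20.4, 89.9, 157.1]
force: [0.3, -0.6, 1.1]
opening: 0.055
```

```bash
python3 - <<'E'
from h import *
b=grab_frame('top');P=cloud(b);blobs(b,P,0.02,0.05,(.2,.47,-.5,-.08));blobs(b,P,0.04,0.065,(.55,.75,-.4,-.15))
f=grab_frame('wrist');save(f,'w2');print(read_state()['time_s'])
c=to(.3915,-.361,.14,-88.5);c=to(.3915,-.361,.008,-88.5,c)
E
```

```text
blob [342 152  15  28 357] [ 624.7 -218.3] [69.4 34.3] -2.8 mean [ 622.7 -217.3] z [0.0501 0.0563 0.0602]
5.3
shift [ 12.4 150.9 247.1] turn -4.0 from [ 0.6449 -0.2209  0.1524] -92.5
shift [132.   0.  -0.] turn 0.0 from [ 0.3915 -0.361   0.14  ] -88.5
```

View pics/w2.png

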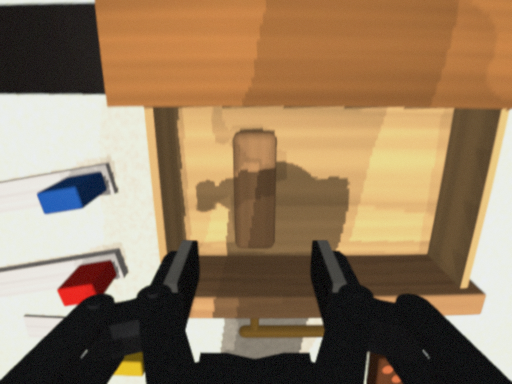

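The wrist view shows the brush lying flat in the drawer at (255,190). The mould is just visible at (390,368).

Call:
{"method": "step_arm", "body": {
  "targets": [
    [[-10, 32, 52], 0, 60],
    [[-10, 64, 104], 0, 60],
    [[-10, 96, 156], 0, 60],
    [[-10, 128, 208], -4, 60],
    [[0, 152, 242], -4, 60]
  ]
}}

```text
time_s: 5.92
tool_pos: [0.3902, -0.3636, 0.1445]
orientation: [120.8, 89.8, -57.7]
force: [-0.1, 0.2, -0.2]
opening: 0.0599
```

Call:
{"method": "step_arm", "body": {
  "targets": [
    [[0, 0, 0], 0, 60],
    [[20, 0, 0], 0, 60],
    [[40, 0, 0], 0, 60],
    [[40, 0, 0], 0, 60],
    [[40, 0, 0], 0, 60]
  ]
}}

```text
time_s: 6.55
tool_pos: [0.3935, -0.3613, 0.1042]
orientation: [152.3, 89.9, -26.1]
force: [0.1, 0.1, 0.5]
opening: 0.0605
```

```bash
python3 - <<'E'
from h import *
f=grab_frame('wrist');P=cloud(f);blobs(f,P,0.025,0.045,(.3,.5,-.45,-.28),100)
print(read_state()['time_s'])
c=to(.3915,-.361,.008,-88.5)
E
```

```text
blob [ 235  141   50  118 5485] [ 389.6 -364.3] [90.2 34. ] 0.5 mean [ 393.3 -364.1] z [0.0297 0.0314 0.0326]
6.6
shift [96.4 -0.6  2. ] turn 0.1 from [ 0.3935 -0.3615  0.1044] -88.4
```

Call:
{"method": "step_arm", "body": {
  "targets": [
    [[50, 2, 3], 0, 60],
    [[85, 2, 3], 0, 60],
    [[96, 2, 3], 0, 60],
    [[96, 2, 3], 0, 60],
    [[96, 2, 3], 0, 20]
  ]
}}

```text
time_s: 7.22
tool_pos: [0.3907, -0.3644, 0.0091]
orientation: [139.1, 89.8, -39.4]
force: [0.5, -0.7, 0.2]
opening: 0.0431
```

Call:
{"method": "step_arm", "body": {
  "targets": [
    [[0, 0, 0], 0, 20],
    [[0, 0, 0], 0, 20],
    [[0, 0, 0], 0, 20],
    [[0, 0, 0], 0, 20],
    [[-30, 0, 0], 0, 20]
  ]
}}

```text
time_s: 7.85
tool_pos: [0.3885, -0.3626, 0.0367]
orientation: [-45.2, 89.8, 136.3]
force: [0.2, -0.9, -0.9]
opening: 0.0328
```

Call:
{"method": "step_arm", "body": {
  "targets": [
    [[-50, 0, 0], 0, 20],
    [[-90, 0, 0], 0, 20],
    [[-100, 0, 0], 0, 20],
    [[-100, 0, 0], 0, 20],
    [[-100, 0, 0], 0, 20]
  ]
}}

```text
time_s: 8.48
tool_pos: [0.3888, -0.3629, 0.1358]
orientation: [-43.3, 89.9, 138.3]
force: [-0.1, 0.4, -1.1]
opening: 0.0332
```

```bash
python3 - <<'E'
from h import *
c=to(.637,-.33,.14,-92.5); c=to(.637,-.33,.033,-92.5,c)
E
```

```text
shift [  -4.2  -26.2 -249. ] turn 4.0 from [ 0.3888 -0.3629  0.1358] -88.5
shift [107.  -0.   0.] turn 0.0 from [ 0.637 -0.33   0.14 ] -92.5
```

Call:
{"method": "step_arm", "body": {
  "targets": [
    [[-4, -6, -60], 0, 20],
    [[-4, -12, -120], 0, 20],
    [[-4, -18, -180], 2, 20],
    [[-4, -26, -235], 4, 20],
    [[-4, -26, -249], 4, 20]
  ]
}}

```text
time_s: 9.1
tool_pos: [0.6406, -0.3266, 0.1376]
orientation: [-59.1, 89.7, 118.7]
force: [-0.1, -0.5, -1.2]
opening: 0.0331
```

Call:
{"method": "step_arm", "body": {
  "targets": [
    [[0, 0, 0], 0, 20],
    [[50, 0, 0], 0, 20],
    [[90, 0, 0], 0, 20],
    [[106, 0, 0], 0, 20],
    [[106, 0, 0], 0, 20]
  ]
}}

```text
time_s: 9.72
tool_pos: [0.6371, -0.3313, 0.0353]
orientation: [-17.9, 90.0, 159.6]
force: [0.7, 0.1, 0.1]
opening: 0.0329
```

Call:
{"method": "step_arm", "body": {
  "targets": [
    [[1, 0, 0], 0, 55],
    [[1, 0, 0], 0, 55],
    [[1, 0, 0], 0, 55],
    [[-50, 0, 0], 0, 55],
    [[-107, 0, 0], 0, 55]
  ]
}}

```text
time_s: 10.35
tool_pos: [0.637, -0.3305, 0.1426]
orientation: [-26.2, 89.9, 151.3]
force: [0.7, -0.8, 0.7]
opening: 0.0551
```

Call:
{"method": "step_arm", "body": {
  "targets": [
    [[0, 0, 40], 0, 0],
    [[0, 0, 80], 0, 0],
    [[0, 0, 130], 0, 0],
    [[0, -50, 170], 0, 0],
    [[0, -60, 170], 0, 0]
  ]
}}

```text
time_s: 10.98
tool_pos: [0.4672, -0.2605, 0.1417]
orientation: [-22.0, 89.8, 155.6]
force: [0.6, 0.4, 0.4]
opening: 0.0
```

```bash
python3 - <<'E'
from h import *
b=grab_frame('top');P=cloud(b);print('in drawer');blobs(b,P,0.04,0.068,(.59,.72,-.38,-.17))
print('handle');blobs(b,P,0.045,0.075,(.5,.552,-.36,-.18),10)
print('out');blobs(b,P,0.02,0.05,(.3,.50,-.5,-.12));save(b,'t3')
print(read_state()['time_s'])
c=to(.48,-.275,.10,-92.5);c=to(.48,-.275,.048,-92.5,c)
E
```

```text
in drawer
blob [342 140  15  39 527] [ 640.6 -218.7] [99.2 34.3] -2.0 mean [ 639.6 -217.6] z [0.0501 0.0565 0.0601]
blob [384 144  17  36 515] [ 638.  -329.5] [89.8 34.9] -3.3 mean [ 637.1 -328. ] z [0.0455 0.0542 0.0581]
handle
blob [335 194  63  20 300] [ 525.2 -257. ] [154.3  41.4] 87.8 mean [ 524.6 -246.9] z [0.0499 0.0664 0.0714]
out
11.025
shift [ 42.7  14.2 -10.9] turn 0.2 from [ 0.4697 -0.2604  0.1427] -92.3
shift [52. -0.  0.] turn 0.0 from [ 0.48  -0.275  0.1  ] -92.5
```

View pics/t3.png

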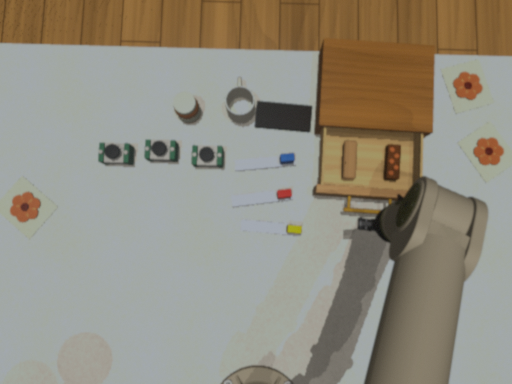

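Both items lie in the drawer at (349,160) and (392,162), and no third item is out. I'm pushing the drawer shut next.

Call:
{"method": "step_arm", "body": {
  "targets": [
    [[40, 8, -10], 0, 0],
    [[80, 8, -10], 0, 0],
    [[94, 8, -10], 0, 0],
    [[94, 8, -10], 0, 0],
    [[94, 8, -10], 0, 0]
  ]
}}

```text
time_s: 11.65
tool_pos: [0.4815, -0.2727, 0.05]
orientation: [156.5, 89.8, -26.0]
force: [0.0, -0.1, 0.6]
opening: 0.0
```

Call:
{"method": "step_arm", "body": {
  "targets": [
    [[0, 0, -20], 0, 0],
    [[0, 0, -45], 0, 0],
    [[0, 0, -70], 0, 0],
    [[0, 0, -95], 0, 0],
    [[0, 0, -120], 0, 0]
  ]
}}

```text
time_s: 12.28
tool_pos: [0.601, -0.2783, 0.05]
orientation: [131.6, 89.9, -50.9]
force: [-2.1, -1.6, -0.7]
opening: -0.0001
```

Call:
{"method": "step_arm", "body": {
  "targets": [
    [[0, 0, -15], 0, 0],
    [[0, 0, -25], 0, 0],
    [[0, 0, -30], 0, 0],
    [[0, 0, -35], 0, 0],
    [[0, 0, -40], 0, 0]
  ]
}}

```text
time_s: 12.9
tool_pos: [0.64, -0.2792, 0.0486]
orientation: [92.6, 90.0, -89.9]
force: [-0.8, 0.0, 0.7]
opening: -0.0001
```

Call:
{"method": "step_arm", "body": {
  "targets": [
    [[0, 0, -3], 0, 0],
    [[0, 0, -6], 0, 0],
    [[0, 0, -8], 0, 0],
    [[0, 0, -10], 0, 0],
    [[0, 0, -10], 0, 0]
  ]
}}

```text
time_s: 13.52
tool_pos: [0.6427, -0.2793, 0.0482]
orientation: [-6.3, 89.1, 171.1]
force: [-34.1, 7.8, 24.2]
opening: 0.0001
```

Call:
{"method": "step_arm", "body": {
  "targets": [
    [[0, 0, 20], 0, 0],
    [[0, 0, 60], 0, 0],
    [[-40, 0, 80], 0, 0],
    [[-90, 0, 80], 0, 0],
    [[-110, 0, 80], 0, 0]
  ]
}}

```text
time_s: 14.15
tool_pos: [0.5714, -0.2765, 0.1624]
orientation: [159.8, 89.7, -22.7]
force: [0.5, -0.4, -0.1]
opening: 0.0002
```

```bash
python3 - <<'E'
from h import *
b=grab_frame('top');P=cloud(b)
print('drawer front/handle');blobs(b,P,0.045,0.072,(.55,.76,-.42,-.12),10)
print('grips');blobs(b,P,0.045,0.062,(.3,.70,-.12,.08),30)
a=grab_frame('scene');save(a,'s4')
c=to(.5496,-.0535,.15,8.7)
E
```

```text
drawer front/handle
blob [316 112  92  43 528] [ 688.4 -240.2] [240.9  76.2] 73.8 mean [ 682. -252.] z [0.0476 0.0654 0.0707]
grips
blob [280 153  15   9 118] [641.7 -59.3] [35.6 20. ] -83.7 mean [640.8 -58.8] z [0.0506 0.0569 0.0603]
blob [277 188  15  10 119] [549.7 -53.5] [35.9 20.3] -80.7 mean [549.3 -53.4] z [0.0522 0.0566 0.0596]
blob [287 224  15   9 120] [461.2 -80.5] [35.5 19.9] 89.4 mean [460.7 -80.2] z [0.0527 0.0564 0.06  ]
shift [  11.9 -221.9   31.8] turn -101.2 from [ 0.5718 -0.2766  0.1619] -92.5
```

View pics/s4.png

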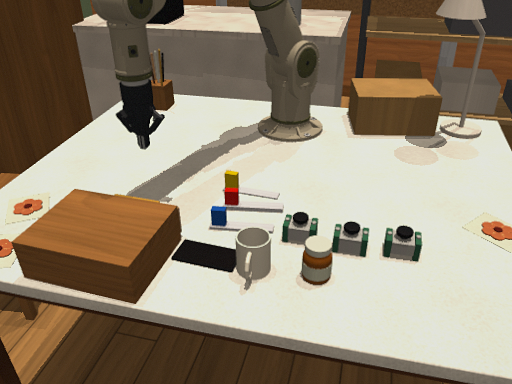

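The scene view shows the drawer shut. Next is the thick (red) blade.

Call:
{"method": "step_arm", "body": {
  "targets": [
    [[12, -50, 10], -10, 50],
    [[12, -100, 20], -20, 50],
    [[12, -150, 30], -30, 50],
    [[12, -200, 32], -40, 50],
    [[12, -222, 32], -50, 50]
  ]
}}

```text
time_s: 14.88
tool_pos: [0.5469, -0.0487, 0.1454]
orientation: [-101.7, 89.9, 126.5]
force: [1.2, -0.1, -0.2]
opening: 0.0498
```

Call:
{"method": "step_arm", "body": {
  "targets": [
    [[0, 0, 0], -10, 50],
    [[0, 0, 0], -20, 50],
    [[0, 0, 0], -30, 50],
    [[0, 0, 0], -40, 50],
    [[0, 0, 0], -51, 50]
  ]
}}

```text
time_s: 15.5
tool_pos: [0.5471, -0.0526, 0.145]
orientation: [-121.4, 89.9, 157.3]
force: [-0.2, 0.5, -0.2]
opening: 0.0503
```

```bash
python3 - <<'E'
from h import *
f=grab_frame('wrist');P=cloud(f);print('grips');blobs(f,P,0.05,0.062,(.3,.70,-.15,.08),100)
print('bars');blobs(f,P,0.009,0.018,(.45,.61,-.15,.2),100)
print('front');blobs(f,P,0.06,0.075,(.55,.8,-.45,-.12),50);blobs(f,P,0.095,0.11,(.55,.8,-.45,-.12),50)
print(read_state()['joint_positions'].round(1) if hasattr(read_state()['joint_positions'],'round') else 0)
c=to(.5496,-.0535,.017,8.7)
E
```

```text
grips
blob [ 243  170   27   46 1167] [547.7 -54.4] [35.9 19.8] -82.1 mean [547.4 -53.4] z [0.0536 0.0552 0.0563]
blob [ 125  185   31   47 1163] [458.8 -81.4] [36.4 20.7] 86.3 mean [459.6 -80. ] z [0.0523 0.0553 0.0565]
blob [ 353  195   32   44 1128] [639.1 -60.5] [36.6 20.6] -83.1 mean [638.5 -59.3] z [0.0525 0.0551 0.0562]
bars
blob [ 237    8   40  194 5927] [539.4   1.8] [160.2  30.4] -81.6 mean [536.6  20.6] z [0.0102 0.0114 0.0127]
blob [145 171  23  39 138] [466.  -77.5] [38.2 16.1] -64.4 mean [464.1 -71.7] z [0.0096 0.0132 0.0172]
front
blob [431 308  81  23 779] [ 754.8 -136.1] [79.8  2.8] -2.3 mean [ 752.3 -136.1] z [0.0607 0.0672 0.0742]
blob [361 369  34  15 294] [ 688.3 -218.1] [29.1 15.2] 30.3 mean [ 688.6 -216.6] z [0.0607 0.0645 0.0724]
blob [465 339  47  45 910] [ 759.6 -145.1] [68.8 21.8] -34.1 mean [ 754.9 -145.7] z [0.096  0.0991 0.1001]
[ 31.   19.8 -35.5  96.2  12.2  68.    1.7]
shift [128.    2.3   1.2] turn 0.5 from [ 0.5471 -0.0527  0.145 ] 9.2
```

Call:
{"method": "step_arm", "body": {
  "targets": [
    [[50, 0, 2], 0, 50],
    [[100, 0, 2], 0, 50],
    [[120, 0, 2], 0, 50],
    [[127, 0, 2], 0, 50],
    [[127, 0, 2], 0, 50]
  ]
}}

```text
time_s: 16.18
tool_pos: [0.5488, -0.0545, 0.0202]
orientation: [84.7, 89.9, 2.9]
force: [0.2, -0.7, 1.8]
opening: 0.0501
```

Call:
{"method": "step_arm", "body": {
  "targets": [
    [[0, 0, 0], 0, 5],
    [[0, 0, 0], 0, 5],
    [[0, 0, 0], 0, 5],
    [[0, 0, 0], 0, 5],
    [[0, 0, 0], 0, 5]
  ]
}}

```text
time_s: 16.8
tool_pos: [0.5492, -0.0548, 0.0209]
orientation: [71.4, 89.8, -10.3]
force: [-0.3, -0.0, 6.2]
opening: 0.0193
```

Call:
{"method": "step_arm", "body": {
  "targets": [
    [[-40, 0, 0], 0, 5],
    [[-80, 0, 0], 0, 5],
    [[-80, 0, 0], 0, 5],
    [[-80, 0, 0], 0, 5],
    [[-80, 0, 0], 0, 5]
  ]
}}

```text
time_s: 17.42
tool_pos: [0.5469, -0.0548, 0.098]
orientation: [-106.9, 89.9, 171.4]
force: [1.3, -1.0, -1.8]
opening: 0.0192
```

```bash
python3 - <<'E'
from h import *
f=grab_frame('wrist');P=cloud(f);blobs(f,P,0.06,0.11,(.45,.65,-.02,.2),100)
for k,m in masks(f).items(): pass
save(f,'w5')
for n,(px,py) in dict(A=(.643,.1456),B=(.655,.2665),C=(.6435,.3836)).items():
    print(n); to(px-.025-.137-.015,py,.10,-89.7)
E
```

```text
blob [  219     0    71   185 11925] [535.3  18.4] [81.6 30.4] -81.8 mean [535.   22.3] z [0.0875 0.0886 0.0897]
A
shift [  -2.   -51.3 -209.9] turn 98.0 from [ 0.547  -0.0547  0.098 ] 8.3
B
shift [  -2.   -22.1 -327.8] turn 98.0 from [ 0.547  -0.0547  0.098 ] 8.3
C
shift [  -2.   -16.6 -445.3] turn 98.0 from [ 0.547  -0.0547  0.098 ] 8.3
```

View pics/w5.png

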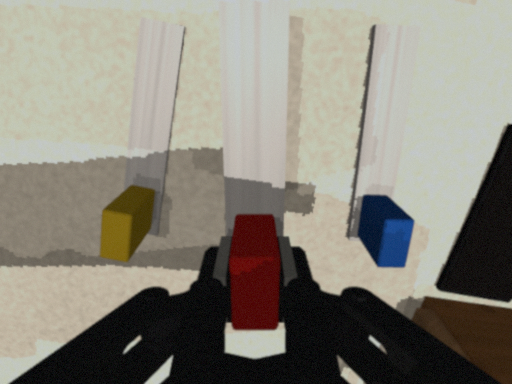

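The wrist view shows the red grip pinched cleanly at (255,270), with its bar straight ahead along column 255. I'm carrying it to the nearest press, A (y=0.146).

Call:
{"method": "step_arm", "body": {
  "targets": [
    [[-5, -20, -40], 10, 5],
    [[-5, -40, -90], 20, 5],
    [[-5, -51, -140], 30, 5],
    [[-5, -51, -190], 40, 5],
    [[-5, -51, -210], 49, 5]
  ]
}}

```text
time_s: 18.1
tool_pos: [0.4657, 0.149, 0.1039]
orientation: [-86.4, 89.9, 142.8]
force: [0.4, 0.2, -1.4]
opening: 0.0195
```

Call:
{"method": "step_arm", "body": {
  "targets": [
    [[0, 0, 0], 10, 5],
    [[0, 0, 0], 20, 5],
    [[0, 0, 0], 30, 5],
    [[0, 0, 0], 40, 5],
    [[0, 0, 0], 49, 5]
  ]
}}

```text
time_s: 18.73
tool_pos: [0.4666, 0.1457, 0.1035]
orientation: [5.6, 89.9, -174.5]
force: [0.6, 0.1, -2.1]
opening: 0.0196
```

Call:
{"method": "step_arm", "body": {
  "targets": [
    [[30, 0, 0], 0, 5],
    [[60, 0, 0], 0, 5],
    [[70, 0, 0], 0, 5],
    [[70, 0, 0], 0, 5],
    [[70, 0, 0], 0, 5]
  ]
}}

```text
time_s: 19.35
tool_pos: [0.4679, 0.1461, 0.0353]
orientation: [-160.0, 89.9, 20.3]
force: [-0.8, -0.5, -1.5]
opening: 0.0194
```

```bash
cat >> h.py <<'E'
def lookpress(name,py,barz):
    f=grab_frame('wrist');P=cloud(f);save(f,name)
    print('bar');blobs(f,P,barz-.004,barz+.004,(.45,.63,py-.035,py+.035),100)
    print('press');blobs(f,P,0.04,0.075,(.58,.7,py-.06,py+.06),100)
E
python3 - <<'E'
from h import *
lookpress('w6',.1456,.02)
c=to(.466,.1456,.0214,-90)
E
```

```text
bar
press
shift [14.   0.5  2. ] turn 0.3 from [0.468  0.1461 0.0354] -89.7
```

View pics/w6.png

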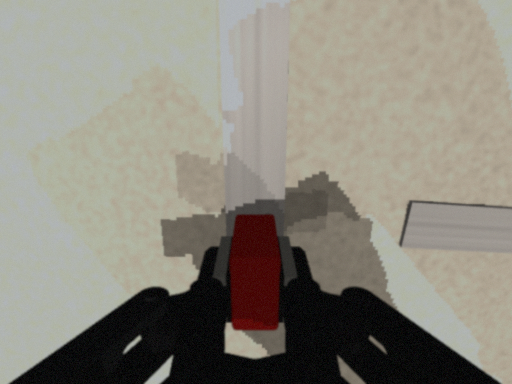

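Bar is straight ahead of the grip. I'm lowering it to the bench and feeling forward.

Call:
{"method": "step_arm", "body": {
  "targets": [
    [[8, 0, 0], 0, 5],
    [[12, 0, 0], 0, 5],
    [[14, 0, 0], 0, 5],
    [[15, 0, 0], 0, 5],
    [[15, 0, 0], 0, 5]
  ]
}}

```text
time_s: 20.02
tool_pos: [0.467, 0.1457, 0.0208]
orientation: [81.7, 89.9, -98.0]
force: [-10.8, -3.7, 20.9]
opening: 0.0197
```

Call:
{"method": "step_arm", "body": {
  "targets": [
    [[0, 0, -6], 0, 5],
    [[0, 0, -12], 0, 5],
    [[0, 0, -16], 0, 5],
    [[0, 0, -20], 0, 5],
    [[0, 0, -24], 0, 5]
  ]
}}

```text
time_s: 20.65
tool_pos: [0.4807, 0.147, 0.0202]
orientation: [14.6, 88.9, -164.9]
force: [-72.5, -7.2, 81.6]
opening: 0.0192
```

```bash
python3 - <<'E'
from h import *
a=grab_frame('scene');b=grab_frame('top')
x=a['pixels'][170:300,200:440];y=b['pixels'][110:230,90:310]
im=np.hstack([cv2.resize(x,(390,210)),cv2.resize(y,(390,210))])
cv2.imwrite('pics/c7.png',im[...,::-1]); s=read_state();print(s['force'],s['tool_pos'])
E
```

```text
[-54.73850585  -5.6647965   63.62479604] [0.480619   0.14705381 0.02022831]
```

View pics/c7.png

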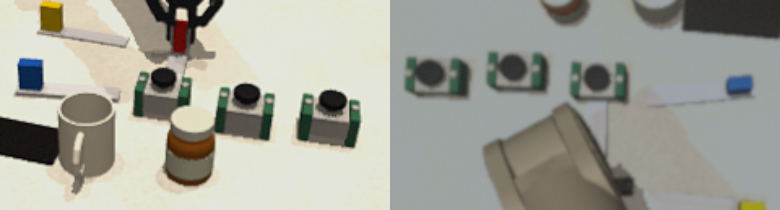

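It butts at the platen front: TCP 0.4807 + 0.137 = 0.618, which is A's front edge. So press A doesn't take the thick blade. I'll back off and try B, pushing more gently.

Call:
{"method": "step_arm", "body": {
  "targets": [
    [[-1, 0, 12], 0, 5],
    [[-5, 0, 36], 0, 5],
    [[-7, -60, 36], 0, 5],
    [[-7, -120, 36], 0, 5],
    [[-7, -120, 36], 0, 5]
  ]
}}

```text
time_s: 21.38
tool_pos: [0.4531, 0.2723, 0.0269]
orientation: [-97.3, 89.7, 83.5]
force: [0.2, -1.5, -1.1]
opening: 0.019
```

```bash
python3 - <<'E'
from h import *
f=grab_frame('wrist');P=cloud(f)
sel=(P[...,0]>.48)&(P[...,0]<.585)&(abs(P[...,1]-.2665)<.02)&(f['range_z']>0)&(P[...,2]>.012)&(P[...,2]<.035)
Q=P[sel];print(len(Q),rect(Q[:,:2]),np.polyfit(Q[:,0],Q[:,2],1),np.median(Q[:,2]))
print(read_state()['force'])
c=to(.4555,.2665,.0205,-89.9)
E
```

```text
12274 (array([523.5, 272.4]), array([87.2, 28.8]), 0.6) [0.01688095 0.01027114] 0.0191721950252045
[ 0.11722806 -0.56172463 -2.31139804]
shift [ 5.8  2.2 -1.8] turn 0.5 from [0.4537 0.2687 0.0263] -89.4
```

Call:
{"method": "step_arm", "body": {
  "targets": [
    [[3, 1, 0], 0, 5],
    [[6, 1, 0], 0, 5],
    [[7, 1, 0], 0, 5],
    [[7, 1, 0], 0, 35],
    [[7, 1, 0], 0, 35]
  ]
}}

```text
time_s: 22.05
tool_pos: [0.455, 0.2638, 0.0193]
orientation: [146.5, 90.0, -33.3]
force: [-0.1, 0.5, 0.5]
opening: 0.0349
```

Call:
{"method": "step_arm", "body": {
  "targets": [
    [[0, 0, 0], 0, 35],
    [[0, 0, 0], 0, 5],
    [[0, 0, 0], 0, 5],
    [[0, 0, 0], 0, 5],
    [[0, 0, 0], 0, 5]
  ]
}}

```text
time_s: 22.68
tool_pos: [0.4547, 0.2647, 0.0194]
orientation: [-175.6, 90.0, 4.6]
force: [0.7, -0.3, 1.0]
opening: 0.0193
```

```bash
python3 - <<'E'
from h import *
f=grab_frame('wrist');P=cloud(f)
sel=(P[...,0]>.48)&(P[...,0]<.585)&(abs(P[...,1]-.2665)<.02)&(f['range_z']>0)&(P[...,2]>.008)&(P[...,2]<.035)
Q=P[sel];print(len(Q),rect(Q[:,:2]),np.polyfit(Q[:,0],Q[:,2],1),np.median(Q[:,2]))
sel=(P[...,0]>.4)&(P[...,0]<.61)&(abs(P[...,1]-.2665)>.03)&(abs(P[...,1]-.2665)<.08)&(f['range_z']>0)&(abs(P[...,2])<.005)
Q=P[sel];print('bench slope',np.polyfit(Q[:,0],Q[:,2],1),np.median(Q[:,2]))
print(read_state()['force'])
c=to(.4555,.2665,.0205,-89.9)
b=grab_frame('top');P=cloud(b);print('red?')
E
```

```text
13203 (array([524.5, 264.2]), array([88.9, 30.5]), -0.0) [0.00017932 0.01138539] 0.011478899458849575
bench slope [-0.00080917 -0.00010686] -0.0005122517529150078
[ 1.38216306 -0.24648236  1.38854845]
shift [-1.1 -1.8 -0.8] turn 0.2 from [0.4547 0.2647 0.0194] -89.7
red?
```

Call:
{"method": "step_arm", "body": {
  "targets": [
    [[0, -2, -15], 0, 5],
    [[0, -2, -28], 0, 5],
    [[0, -2, -36], 0, 5],
    [[0, -2, -40], 0, 5],
    [[0, -2, -44], 0, 5]
  ]
}}

```text
time_s: 23.4
tool_pos: [0.4917, 0.2671, 0.0192]
orientation: [18.3, 89.3, -161.3]
force: [-38.4, -8.7, 33.6]
opening: 0.0195
```

B butts as well (nose at 0.629). C should be the 14 mm press.

Call:
{"method": "step_arm", "body": {
  "targets": [
    [[-1, 0, 10], 0, 5],
    [[-6, 0, 36], 0, 5],
    [[-7, -60, 36], 0, 5],
    [[-7, -117, 36], 0, 5],
    [[-7, -117, 36], 0, 5]
  ]
}}

```text
time_s: 24.02
tool_pos: [0.4598, 0.3898, 0.0264]
orientation: [-82.3, 89.7, 98.3]
force: [0.4, 0.3, -1.2]
opening: 0.0194
```

Call:
{"method": "step_arm", "body": {
  "targets": [
    [[0, 0, 0], 0, 5],
    [[4, 0, 0], 0, 5],
    [[7, 0, 0], 0, 5],
    [[7, 0, 0], 0, 35],
    [[7, 0, 0], 0, 35]
  ]
}}

```text
time_s: 24.65
tool_pos: [0.4623, 0.3835, 0.0195]
orientation: [-148.1, 90.0, 32.1]
force: [-0.2, 0.6, -0.3]
opening: 0.0349
```

Call:
{"method": "step_arm", "body": {
  "targets": [
    [[0, 0, 0], 0, 35],
    [[0, 0, 0], 0, 5],
    [[0, 0, 0], 0, 5],
    [[0, 0, 0], 0, 5],
    [[0, 0, 0], 0, 5]
  ]
}}

```text
time_s: 25.28
tool_pos: [0.4621, 0.3839, 0.0195]
orientation: [-141.0, 90.0, 39.3]
force: [0.3, -0.8, 2.8]
opening: 0.0194
```

```bash
cat >> h.py <<'E'
def bar(py,x0=.48,x1=.585,lo=.002,hi=.03):
    f=grab_frame('wrist');P=cloud(f)
    sel=(P[...,0]>x0)&(P[...,0]<x1)&(abs(P[...,1]-py)<.022)&(f['range_z']>0)&(P[...,2]>lo)&(P[...,2]<hi)
    Q=P[sel];print('bar',len(Q),rect(Q[:,:2]),'slope',np.polyfit(Q[:,0],Q[:,2],1)[0].round(4),'z',np.median(Q[:,2]).round(4))
E
python3 - <<'E'
from h import *
bar(.3836,lo=.008);c=to(.4625,.3836,.019,-89.9)
E
```

```text
bar 14575 (array([528.1, 383.6]), array([96.3, 30.5]), -0.0) slope -0.0257 z 0.0115
shift [ 0.5  0.2 -0.3] turn 0.2 from [0.4622 0.3838 0.0195] -89.7
```

Call:
{"method": "step_arm", "body": {
  "targets": [
    [[0, 0, -10], 0, 5],
    [[0, 0, -18], 0, 5],
    [[0, 0, -22], 0, 5],
    [[0, 0, -25], 0, 5],
    [[0, 0, -28], 0, 5]
  ]
}}

```text
time_s: 25.95
tool_pos: [0.4898, 0.3844, 0.0195]
orientation: [-40.3, 90.0, 140.0]
force: [-4.3, -0.5, 6.7]
opening: 0.0196
```

It runs in.

Call:
{"method": "step_arm", "body": {
  "targets": [
    [[0, 0, -14], 0, 5],
    [[0, 0, -28], 0, 5],
    [[0, 0, -42], 0, 5],
    [[0, 0, -54], 0, 5],
    [[0, 0, -60], 0, 5]
  ]
}}

```text
time_s: 26.58
tool_pos: [0.5509, 0.3843, 0.0196]
orientation: [-65.1, 90.0, 115.2]
force: [-6.7, -0.4, 7.4]
opening: 0.0195
```

Call:
{"method": "step_arm", "body": {
  "targets": [
    [[0, 0, 0], 0, 5],
    [[0, 0, 0], 0, 45],
    [[0, 0, 0], 0, 45],
    [[0, 0, 0], 0, 45],
    [[-60, 0, 0], 0, 45]
  ]
}}

```text
time_s: 27.2
tool_pos: [0.5474, 0.3813, 0.0742]
orientation: [36.7, 89.4, -143.0]
force: [1.0, -0.1, 1.3]
opening: 0.0451
```

Call:
{"method": "step_arm", "body": {
  "targets": [
    [[-40, 0, 0], 0, 45],
    [[-70, 0, 0], 0, 45],
    [[-80, 20, 0], 0, 45],
    [[-80, 60, 0], 0, 45],
    [[-80, 100, 0], 0, 45]
  ]
}}

```text
time_s: 27.82
tool_pos: [0.5501, 0.2811, 0.1579]
orientation: [50.5, 89.9, -129.2]
force: [-0.2, -0.2, -0.2]
opening: 0.0449
```

```bash
python3 - <<'E'
from h import *
b=grab_frame('top');P=cloud(b);print('grips');blobs(b,P,0.045,0.062,(.3,.72,-.12,.45),30)
a=grab_frame('scene');A=cloud(a);blobs(a,A,0.003,0.03,(.672,.74,.1,.45),10)
c=to(.64,-.058,.16,5);print(read_state()['joint_positions'])
E
```

```text
grips
blob [144 139  32  20 354] [654.9 266.2] [79.  50.6] 89.0 mean [652.8 265.4] z [0.0454 0.0496 0.0555]
blob [117 143  13  10  69] [655.7 360.4] [32.  24.6] -88.4 mean [658.6 355. ] z [0.0456 0.0496 0.0534]
blob [191 145  32  20 360] [643.5 145.8] [78.8 50.9] -89.8 mean [641.4 144.9] z [0.0454 0.0494 0.0545]
blob [280 153  15   9 115] [641.5 -59.5] [35.6 20.5] -85.3 mean [640.8 -58.8] z [0.0516 0.0568 0.0602]
blob [287 224  15   9 119] [461.2 -80.4] [35.4 19.8] 89.5 mean [460.7 -80.4] z [0.0521 0.0567 0.0606]
blob [332 242  35  15 308] [681.1 265.1] [76.1  9.1] 88.8 mean [680.6 265.4] z [0.0046 0.0166 0.0289]
blob [394 255  15  11 122] [683.6 382.9] [30.5 23. ] 89.3 mean [684.6 382.8] z [0.004  0.0106 0.0132]
shift [ -2.3 333.6 -89.1] turn -95.2 from [0.5522 0.2759 0.1577] -90.2
[  -9.07710926   26.26396726  -28.25422265   84.65338853   12.92823536
   72.49538024 -129.01010018]
```

The thick nose shows beyond press C at x≈0.69 and the blade lies flat. The mid blade is next.

Call:
{"method": "step_arm", "body": {
  "targets": [
    [[0, 55, -18], -10, 50],
    [[0, 110, -36], -20, 50],
    [[0, 165, -54], -30, 50],
    [[0, 220, -72], -40, 50],
    [[0, 275, -89], -50, 50]
  ]
}}

```text
time_s: 28.55
tool_pos: [0.6404, 0.0066, 0.1581]
orientation: [-34.3, 89.9, -163.8]
force: [1.0, -0.3, -0.4]
opening: 0.0501
```

Call:
{"method": "step_arm", "body": {
  "targets": [
    [[0, 38, 45], -10, 50],
    [[0, 38, 45], -20, 50],
    [[0, 38, 45], -30, 50],
    [[0, 38, 45], -40, 50],
    [[0, 38, 45], -46, 50]
  ]
}}

```text
time_s: 29.18
tool_pos: [0.6403, -0.0503, 0.1578]
orientation: [-93.1, 89.9, -176.6]
force: [-0.1, 0.3, 0.3]
opening: 0.0504
```

```bash
python3 - <<'E'
from h import *
f=grab_frame('wrist');P=cloud(f);print('grips');blobs(f,P,0.05,0.062,(.3,.70,-.15,.08),100)
print('bars');blobs(f,P,0.005,0.012,(.58,.69,-.15,.2),100)
c=to(.640,-.060,.019,6)
E
```

```text
grips
blob [ 241  175   25   43 1014] [639.5 -60.1] [35.9 19.3] -82.9 mean [639.6 -59.1] z [0.0536 0.0552 0.0563]
blob [  24  176   28   44 1042] [459.6 -81.3] [36.  21.2] 85.5 mean [460.8 -80.4] z [0.0514 0.0553 0.0565]
bars
blob [ 234   23   37  180 5117] [632.9  -4.1] [159.6  30.2] -82.9 mean [630.6  14.5] z [0.0062 0.0074 0.0087]
shift [138.8  -1.4   9.5] turn 0.7 from [ 0.6403 -0.0504  0.1578] 6.7
```

Call:
{"method": "step_arm", "body": {
  "targets": [
    [[50, -2, 10], 0, 50],
    [[100, -2, 10], 0, 50],
    [[130, -2, 10], 0, 50],
    [[138, -2, 10], 0, 50],
    [[138, -2, 10], 0, 50]
  ]
}}

```text
time_s: 29.85
tool_pos: [0.6403, -0.0596, 0.0214]
orientation: [-122.1, 90.0, 154.1]
force: [1.0, -0.1, 0.3]
opening: 0.05
```

Call:
{"method": "step_arm", "body": {
  "targets": [
    [[0, 0, 0], 0, 5],
    [[0, 0, 0], 0, 5],
    [[0, 0, 0], 0, 5],
    [[0, 0, 0], 0, 5],
    [[-40, 0, 0], 0, 5]
  ]
}}

```text
time_s: 30.48
tool_pos: [0.6381, -0.0598, 0.059]
orientation: [-99.2, 89.7, 177.0]
force: [0.8, 0.4, -1.5]
opening: 0.0194
```

Call:
{"method": "step_arm", "body": {
  "targets": [
    [[-30, 0, 0], 0, 5],
    [[-60, 0, 0], 0, 5],
    [[-60, 0, 0], 0, 5],
    [[-60, 0, 0], 0, 5],
    [[-60, 0, 0], 0, 5]
  ]
}}

```text
time_s: 31.1
tool_pos: [0.6396, -0.0596, 0.1197]
orientation: [-100.6, 89.9, 175.7]
force: [-0.5, 0.4, -1.4]
opening: 0.019
```

```bash
python3 - <<'E'
from h import *
f=grab_frame('wrist');P=cloud(f);print(read_state()['force']);blobs(f,P,0.07,0.14,(.5,.68,-.03,.15),100)
c=to(.463,.1456,.115,-90)
E
```

```text
[-0.30098925  0.18113654 -1.09437569]
blob [  218     0    69   189 11813] [630.2  12.1] [87.6 30.4] -83.3 mean [629.8  16.1] z [0.103  0.1041 0.1052]
shift [   4.8 -153.1 -223.2] turn 96.3 from [ 0.6396 -0.0595  0.1198] 6.3
```

Call:
{"method": "step_arm", "body": {
  "targets": [
    [[-5, -45, -30], 6, 5],
    [[-5, -80, -75], 16, 5],
    [[-5, -110, -120], 26, 5],
    [[-5, -140, -165], 36, 5],
    [[-5, -153, -215], 46, 5]
  ]
}}

```text
time_s: 31.78
tool_pos: [0.4629, 0.1379, 0.1258]
orientation: [8.2, 89.9, -121.8]
force: [1.2, 0.4, -1.3]
opening: 0.0193
```

Call:
{"method": "step_arm", "body": {
  "targets": [
    [[0, 0, 0], 10, 5],
    [[0, 0, 0], 20, 5],
    [[0, 0, 0], 30, 5],
    [[0, 0, 0], 40, 5],
    [[0, 0, 0], 50, 5]
  ]
}}

```text
time_s: 32.4
tool_pos: [0.4644, 0.1375, 0.1257]
orientation: [0.5, 89.9, -179.5]
force: [0.1, -0.2, -1.6]
opening: 0.0193
```

```bash
python3 - <<'E'
from h import *
c=to(.463,.1456,.0237,-90.4)
E
```

```text
shift [102.   -8.1   1.4] turn 0.4 from [0.4644 0.1375 0.1257] -90.0
```

Lower, regrip flat on the bench, then feel into A.

Call:
{"method": "step_arm", "body": {
  "targets": [
    [[45, -8, 1], 0, 5],
    [[85, -8, 1], 0, 5],
    [[96, -8, 1], 0, 5],
    [[100, -8, 1], 0, 5],
    [[102, -8, 1], 0, 5]
  ]
}}

```text
time_s: 33.02
tool_pos: [0.4648, 0.1458, 0.0254]
orientation: [-164.0, 89.9, 16.3]
force: [-0.4, -1.4, -2.0]
opening: 0.0193
```

Call:
{"method": "step_arm", "body": {
  "targets": [
    [[0, 0, 0], 0, 35],
    [[0, 0, 0], 0, 35],
    [[0, 0, 0], 0, 35],
    [[1, 0, 0], 0, 5],
    [[1, 0, 0], 0, 5]
  ]
}}

```text
time_s: 33.65
tool_pos: [0.4642, 0.1457, 0.0239]
orientation: [-175.6, 89.9, 4.6]
force: [-1.7, 0.8, 5.3]
opening: 0.0193
```

Call:
{"method": "step_arm", "body": {
  "targets": [
    [[0, 0, 0], 0, 5],
    [[0, 0, 0], 0, 5],
    [[0, 0, 0], 0, 5],
    [[0, 0, 0], 0, 5],
    [[0, 0, 0], 0, 5]
  ]
}}

```text
time_s: 34.28
tool_pos: [0.4642, 0.1457, 0.0239]
orientation: [-174.1, 90.0, 6.2]
force: [-1.6, -0.4, 5.2]
opening: 0.019
```

```bash
python3 - <<'E'
from h import *
bar(.1456,lo=.004);print(read_state()['force']);c=to(.463,.1456,.0237,-90)
E
```

```text
bar 13750 (array([530., 146.]), array([100.1,  30.5]), 0.2) slope -0.0346 z 0.0075
[-1.20245987 -0.42407682  5.48601754]
shift [0.2 0.1 1.2] turn 0.3 from [0.4642 0.1457 0.0239] -89.7
```

Call:
{"method": "step_arm", "body": {
  "targets": [
    [[0, 0, -8], 0, 5],
    [[0, 0, -14], 0, 5],
    [[0, 0, -18], 0, 5],
    [[0, 0, -21], 0, 5],
    [[0, 0, -23], 0, 5]
  ]
}}

```text
time_s: 34.95
tool_pos: [0.4856, 0.1463, 0.0238]
orientation: [9.5, 89.9, -170.2]
force: [-9.3, -0.1, 14.0]
opening: 0.0192
```

Call:
{"method": "step_arm", "body": {
  "targets": [
    [[-0.5, 0, -2], 0, 5],
    [[-1, 0, -4], 0, 5],
    [[-1, 0, -6], 0, 5],
    [[-1, 0, -8], 0, 5],
    [[-1, 0, -8], 0, 5]
  ]
}}

```text
time_s: 35.58
tool_pos: [0.4949, 0.1456, 0.0242]
orientation: [-33.1, 90.0, 147.2]
force: [-0.6, -0.4, -2.7]
opening: 0.0194
```

Mid runs into A, so B must take the thin blade.

Call:
{"method": "step_arm", "body": {
  "targets": [
    [[0, 0, -12], 0, 5],
    [[0, 0, -26], 0, 5],
    [[0, 0, -40], 0, 5],
    [[0, 0, -50], 0, 5],
    [[0, 0, -54], 0, 5]
  ]
}}

```text
time_s: 36.2
tool_pos: [0.5495, 0.146, 0.0241]
orientation: [-70.5, 90.0, 109.8]
force: [0.4, 0.7, -2.1]
opening: 0.0192
```

Call:
{"method": "step_arm", "body": {
  "targets": [
    [[0, 0, 0], 0, 5],
    [[0, 0, 0], 0, 45],
    [[0, 0, 0], 0, 45],
    [[0, 0, 0], 0, 45],
    [[-60, 0, 0], 0, 45]
  ]
}}

```text
time_s: 36.83
tool_pos: [0.5455, 0.1446, 0.0807]
orientation: [11.2, 89.5, -168.6]
force: [1.6, -1.2, -0.6]
opening: 0.0451
```

Call:
{"method": "step_arm", "body": {
  "targets": [
    [[-40, 0, 0], 0, 45],
    [[-70, 0, 0], 0, 45],
    [[-75, 50, 20], 0, 45],
    [[-75, 100, 40], 0, 45],
    [[-75, 150, 60], 0, 45]
  ]
}}

```text
time_s: 37.45
tool_pos: [0.4888, -0.0058, 0.1596]
orientation: [164.8, 90.0, -14.9]
force: [0.0, -0.4, -0.4]
opening: 0.0457
```

```bash
python3 - <<'E'
from h import *
a=grab_frame('scene');A=cloud(a);blobs(a,A,0.003,0.03,(.672,.74,.1,.45),10)
c=to(.459,-.081,.14,-3)
E
```

```text
blob [292 242  13   7  61] [680.9 147.6] [30.  17.5] -89.3 mean [680.8 147.5] z [0.0033 0.0057 0.0076]
blob [332 242  35  14 311] [679.9 265.3] [76.1  9.6] -90.0 mean [680.4 265.4] z [0.0048 0.017  0.0289]
blob [394 255  15  10 117] [683.5 382.8] [30.4 23.9] -87.2 mean [684.3 382.8] z [0.0044 0.0106 0.0129]
shift [19.  67.3 27.4] turn -87.2 from [ 0.4866 -0.0138  0.159 ] -90.2
```

Call:
{"method": "step_arm", "body": {
  "targets": [
    [[5, 30, 14], -10, 50],
    [[10, 60, 27], -20, 50],
    [[15, 70, 27], -30, 50],
    [[15, 70, 27], -40, 50],
    [[15, 70, 27], -50, 50]
  ]
}}

```text
time_s: 38.12
tool_pos: [0.4629, -0.0744, 0.1444]
orientation: [96.5, 90.0, -32.9]
force: [0.5, 0.5, 1.1]
opening: 0.0499
```

Call:
{"method": "step_arm", "body": {
  "targets": [
    [[0, 0, 0], -10, 50],
    [[0, 0, 0], -20, 50],
    [[0, 0, 0], -30, 50],
    [[0, 0, 0], -37, 50],
    [[0, 0, 0], -37, 50]
  ]
}}

```text
time_s: 38.75
tool_pos: [0.4629, -0.0743, 0.1444]
orientation: [86.6, 90.0, -6.2]
force: [-0.1, -0.1, -0.1]
opening: 0.0501
```

```bash
python3 - <<'E'
from h import *
f=grab_frame('wrist');P=cloud(f);print('grips');blobs(f,P,0.05,0.062,(.3,.70,-.15,.08),100)
print('bars');blobs(f,P,0.002,0.007,(.42,.5,-.15,.2),1000)
c=to(.459,-.0815,.0195,-3.5)
E
```

```text
grips
blob [ 238  177   26   45 1135] [458.9 -81.2] [35.9 19.3] 86.5 mean [458.8 -80. ] z [0.0536 0.0552 0.0563]
bars
blob [ 234   17   39  188 5337] [462.1 -24.9] [159.9  30.4] 86.2 mean [463.5  -5.6] z [0.0024 0.0034 0.0046]
shift [124.9  -3.5   7.4] turn 0.6 from [ 0.4629 -0.0743  0.1444] -2.9
```

Call:
{"method": "step_arm", "body": {
  "targets": [
    [[50, -4, 8], 1, 50],
    [[95, -4, 8], 1, 50],
    [[118, -4, 8], 1, 50],
    [[125, -4, 8], 1, 50],
    [[125, -4, 8], 1, 50]
  ]
}}

```text
time_s: 39.42
tool_pos: [0.4588, -0.0821, 0.0196]
orientation: [147.1, 90.0, 53.3]
force: [-0.4, -0.1, 0.2]
opening: 0.05
```

Call:
{"method": "step_arm", "body": {
  "targets": [
    [[0, 0, 0], 0, 5],
    [[0, 0, 0], 0, 5],
    [[0, 0, 0], 0, 5],
    [[0, 0, 0], 0, 5],
    [[-40, 0, 0], 0, 5]
  ]
}}

```text
time_s: 40.05
tool_pos: [0.4564, -0.0821, 0.058]
orientation: [-103.8, 89.7, 162.4]
force: [0.5, -0.2, -0.3]
opening: 0.0191
```

Call:
{"method": "step_arm", "body": {
  "targets": [
    [[-30, 0, 0], 0, 5],
    [[-60, 0, 0], 0, 5],
    [[-60, 0, 0], 0, 5],
    [[-60, 0, 0], 0, 5],
    [[-60, 0, 0], 0, 5]
  ]
}}

```text
time_s: 40.67
tool_pos: [0.4576, -0.0821, 0.1182]
orientation: [-105.0, 89.9, 161.2]
force: [0.0, 0.0, -1.1]
opening: 0.019
```

```bash
python3 - <<'E'
from h import *
f=grab_frame('wrist');P=cloud(f);print(read_state()['force']);blobs(f,P,0.07,0.14,(.4,.5,-.05,.15),100)
c=to(.475,.2663,.12,-90)
E
```

```text
[ 0.49875896  0.43745114 -1.94918783]
blob [  221     0    68   183 11418] [461.7  -8.4] [84.8 30.5] 86.2 mean [461.9  -4.9] z [0.1001 0.1012 0.1023]
shift [  -1.8   -5.4 -348.8] turn 86.3 from [ 0.4577 -0.0821  0.1182] -3.7
```

Call:
{"method": "step_arm", "body": {
  "targets": [
    [[-5, 0, -55], 10, 5],
    [[-5, 0, -110], 20, 5],
    [[-5, 0, -165], 30, 5],
    [[-5, -3, -220], 40, 5],
    [[-5, -5, -275], 43, 5]
  ]
}}

```text
time_s: 41.35
tool_pos: [0.4712, 0.1852, 0.1236]
orientation: [2.4, 89.9, -134.7]
force: [0.8, -0.8, -2.2]
opening: 0.0197
```

```bash
python3 - <<'E'
from h import *
c=to(.475,.2663,.12,-90)
E
```

```text
shift [  3.6 -56.8 -58. ] turn 42.9 from [0.4712 0.1852 0.1236] -47.1
```

Call:
{"method": "step_arm", "body": {
  "targets": [
    [[4, -30, -30], 9, 5],
    [[4, -57, -58], 18, 5],
    [[4, -57, -58], 28, 5],
    [[4, -57, -58], 38, 5],
    [[4, -57, -58], 43, 5]
  ]
}}

```text
time_s: 41.98
tool_pos: [0.4738, 0.2659, 0.1193]
orientation: [18.2, 89.9, -161.8]
force: [-0.4, -0.3, -1.4]
opening: 0.0193
```

Call:
{"method": "step_arm", "body": {
  "targets": [
    [[45, 0, 0], 0, 5],
    [[85, 0, 0], 0, 5],
    [[95, 0, 0], 0, 5],
    [[98, 0, 0], 0, 5],
    [[99, 0, 0], 0, 5]
  ]
}}

```text
time_s: 42.6
tool_pos: [0.4753, 0.2666, 0.0226]
orientation: [-148.6, 89.9, 31.7]
force: [-0.2, -0.4, -1.5]
opening: 0.0195
```

Call:
{"method": "step_arm", "body": {
  "targets": [
    [[0, 0, 0], 0, 35],
    [[0, 0, 0], 0, 35],
    [[0, 0, 0], 0, 35],
    [[0.5, 0, 0], 0, 5],
    [[0.5, 0, 0], 0, 5]
  ]
}}

```text
time_s: 43.22
tool_pos: [0.4747, 0.2661, 0.0213]
orientation: [-156.2, 90.0, 24.1]
force: [-1.2, -0.4, 4.8]
opening: 0.0193
```

Call:
{"method": "step_arm", "body": {
  "targets": [
    [[0, 0, 0], 0, 5],
    [[0, 0, 0], 0, 5],
    [[0, 0, 0], 0, 5],
    [[0, 0, 0], 0, 5],
    [[0, 0, 0], 0, 5]
  ]
}}

```text
time_s: 43.85
tool_pos: [0.4747, 0.2661, 0.0213]
orientation: [-156.8, 90.0, 23.4]
force: [-1.2, -0.5, 5.7]
opening: 0.0192
```

```bash
python3 - <<'E'
from h import *
bar(.2663,lo=.0015,hi=.012);print(read_state()['force']);c=to(.475,.2663,.0205,-90)
E
```

```text
bar 12328 (array([532.6, 263.6]), array([105.2,  39.8]), 1.1) slope -0.0049 z 0.0035
[-0.693184    0.29432885  5.35927426]
shift [ 0.8 -0.2 -0.3] turn 0.3 from [0.4747 0.2661 0.0213] -89.7
```

Call:
{"method": "step_arm", "body": {
  "targets": [
    [[-0.5, 0, -8], 0, 5],
    [[-0.5, 0, -14], 0, 5],
    [[-0.5, 0, -19], 0, 5],
    [[-0.5, 0, -22], 0, 5],
    [[-0.5, 0, -25], 0, 5]
  ]
}}

```text
time_s: 44.52
tool_pos: [0.4994, 0.2662, 0.0213]
orientation: [-14.2, 90.0, 166.1]
force: [-3.6, -0.1, 4.0]
opening: 0.0189
```

Call:
{"method": "step_arm", "body": {
  "targets": [
    [[0, 0, -10], 0, 5],
    [[0, 0, -24], 0, 5],
    [[0, 0, -38], 0, 5],
    [[0, 0, -52], 0, 5],
    [[0, 0, -62], 0, 5]
  ]
}}

```text
time_s: 45.15
tool_pos: [0.5625, 0.2663, 0.0214]
orientation: [-99.1, 90.0, 81.1]
force: [-5.1, 0.2, 4.8]
opening: 0.0195
```

Call:
{"method": "step_arm", "body": {
  "targets": [
    [[0, 0, 0], 0, 5],
    [[0, 0, 0], 0, 45],
    [[0, 0, 0], 0, 45],
    [[0, 0, 0], 0, 45],
    [[-60, 0, 0], 0, 45]
  ]
}}

```text
time_s: 45.78
tool_pos: [0.5582, 0.2642, 0.077]
orientation: [24.8, 89.4, -155.0]
force: [0.7, 0.1, 1.6]
opening: 0.0448
```

Call:
{"method": "step_arm", "body": {
  "targets": [
    [[-50, 0, 0], 0, 45],
    [[-110, 0, 0], 0, 45],
    [[-130, 60, 40], 0, 45],
    [[-130, 120, 60], 0, 45],
    [[-130, 180, 80], 0, 45]
  ]
}}

```text
time_s: 46.4
tool_pos: [0.4855, 0.097, 0.2117]
orientation: [170.9, 89.9, -8.7]
force: [0.7, -1.0, 1.1]
opening: 0.0452
```

Call:
{"method": "step_arm", "body": {
  "targets": [
    [[0, 60, 0], 0, 45],
    [[0, 120, 0], 0, 45],
    [[0, 180, 0], 0, 45],
    [[0, 230, 0], 0, 45],
    [[0, 230, 0], 0, 45]
  ]
}}

```text
time_s: 47.02
tool_pos: [0.4865, -0.1367, 0.2109]
orientation: [63.7, 89.9, -116.4]
force: [-0.0, -0.1, -0.8]
opening: 0.0451
```

```bash
python3 - <<'E'
from h import *
a=grab_frame('scene');A=cloud(a);print('noses');blobs(a,A,0.002,0.03,(.672,.74,.1,.45),10)
b=grab_frame('top');P=cloud(b);print('grips');blobs(b,P,0.048,0.062,(.5,.60,.08,.45),20)
print('mug,jar,phone');blobs(b,P,0.08,0.1,(.65,.9,0.,.3));blobs(b,P,0.006,0.05,(.68,.9,-.125,0.))
print('drawer front (panel top z .065ish) / unit front');
m=(b['range_z']>0)&(abs(P[...,1]+.20)<.05)
Q=P[m]
print('unit min x',np.percentile(Q[Q[:,2]>.095][:,0],[0.5,2]),'panel',np.percentile(Q[(Q[:,2]>.05)&(Q[:,2]<.072)&(Q[:,0]>.6)][:,0],[2,50,98]))
c7=np.hstack([cv2.resize(a['pixels'][150:310,0:440],(400,290)),cv2.resize(b['pixels'][30:250,80:460],(400,290))])
cv2.imwrite('pics/c9.png',c7[...,::-1])
E
```

```text
noses
blob [292 243  13   6  67] [681.  147.5] [29.8 17. ] -86.6 mean [680.9 147.8] z [0.0029 0.0055 0.0073]
blob [332 242  35  19 332] [689.7 265.5] [76.  29.7] -88.1 mean [681.1 265. ] z [0.003  0.0163 0.0288]
blob [394 255  15  11 123] [683.1 382.9] [30.8 21.9] -90.0 mean [684.8 382.9] z [0.0031 0.0102 0.0129]
grips
blob [153 176   9  15 126] [565.4 267.1] [36.  21.5] 2.0 mean [565.  266.1] z [0.0521 0.0563 0.0595]
blob [106 179  10  15 124] [554.4 384.3] [36.1 21.3] -1.8 mean [553.4 383.7] z [0.0522 0.0568 0.0601]
blob [201 184   8  14 110] [549.6 146. ] [33.7 18.3] 1.0 mean [549.5 146.1] z [0.0533 0.0572 0.0606]
mug,jar,phone
blob [225  81  30  35 209] [776.9  64.6] [75.9 74.6] 48.6 mean [779.5  64.8] z [0.0812 0.0894 0.0936]
blob [173  91  23  23 406] [766.6 202.9] [54.3 54.1] -39.9 mean [766.  202.3] z [0.0855 0.091  0.0945]
blob [ 265  100   47   32 1221] [761.9 -61.5] [126.8  76.2] 85.8 mean [760.3 -62.3] z [0.007  0.0104 0.0141]
drawer front (panel top z .065ish) / unit front
unit min x [0.35478014 0.3864384 ] panel [0.65729017 0.68343842 0.70101157]
```

View pics/c9.png

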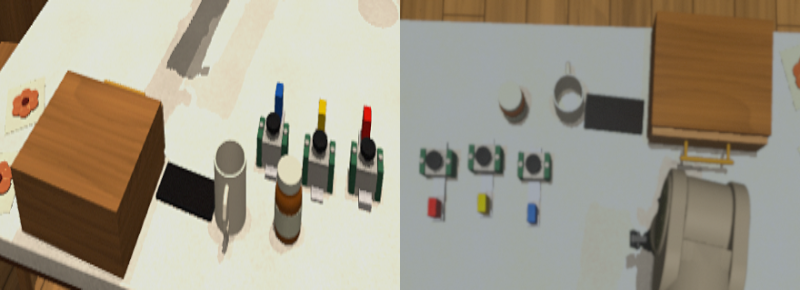

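Blades and bystanders are fine. I'll check the drawer travel numerically, since top-view profiles through the panel before and after give its displacement.

```bash
python3 - <<'E'
from h import *
import pickle;_,b0=pickle.load(open('f1.pkl','rb'));b=grab_frame('top')
for f in(b0,b):
    P=cloud(f);m=(f['range_z']>0)
    for y0 in(-.18,-.22,-.33):
        Q=P[m&(abs(P[...,1]-y0)<.006)]
        t=Q[(Q[:,2]>.058)&(Q[:,2]<.074)&(Q[:,0]>.5)]; u=Q[(Q[:,2]>.096)&(Q[:,2]<.107)&(Q[:,0]>.7)]
        fl=Q[(abs(Q[:,2]-.022)<.004)&(Q[:,0]>.55)]
        print(y0,'panel',t[:,0].min().round(4) if len(t) else 0,t[:,0].max().round(4) if len(t) else 0,'unit',u[:,0].min().round(4),'floor',(fl[:,0].min().round(4),fl[:,0].max().round(4)) if len(fl) else 0)
E
```

```text
-0.18 panel 0 0 unit 0.714 floor (np.float64(0.5785), np.float64(0.7308))
-0.22 panel 0.5064 0.5449 unit 0.7119 floor (np.float64(0.577), np.float64(0.7287))
-0.33 panel 0.502 0.5097 unit 0.7075 floor (np.float64(0.5721), np.float64(0.7264))
-0.18 panel 0.6993 0.7003 unit 0.7135 floor (np.float64(0.7004), np.float64(0.7004))
-0.22 panel 0.6575 0.6983 unit 0.7123 floor (np.float64(0.6983), np.float64(0.6983))
-0.33 panel 0.6533 0.6934 unit 0.7075 floor (np.float64(0.6933), np.float64(0.6938))
```

```bash
python3 -c "
from rig import *
print(sign_off())"
```

```text
the job is handed in; nothing more can be done
None
```

I handed the job in at about 47 s of the 210 s allowed. Every press has its blade pushed right through, and the drawer is shut with the brush and mould inside. No verdict was reported.

- **Drawer:** Only the brush and the petal mould were lying out; there was no tin. I put both in the drawer and pushed it until it stopped hard, at about 34 N. The handle moved about 151 mm, against my estimate of about 146 mm open at the start (good to roughly 3 mm), so it should be fully shut. I did not look inside it again after shutting.
- **Blades:** I named the presses A, B and C by their position across the bench (y = 0.146, 0.266 and 0.383 m).
  - **Thick:** it butted at A and at B, then ran into C.
  - **Mid:** it ran into A.
  - **Thin:** it ran into B.
- **Force at A:** the first thick try at A pressed harder than I meant, reading about 73 N forward and 82 N vertical. That is under the 120 N wrist limit. Later pushes were gentler.
- **Last checks:** All three noses show roughly 20 mm or more beyond the platens and lie flat. The grips are centred within about 2 mm in y. The mug and jar are within about 2 mm of where they started, and the phone shows no shift. The gripper is clear of everything.

No check failed. One number was ambiguous, the drawer travel above, because the 151 mm moved is slightly more than the 146 mm estimate.

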